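# Turn the spice carousel until the chilli jar faces front, and stand the jar on the board

### The arm

A 6-joint arm with a two-finger parallel gripper is mounted at the origin on a cart in front of the work surface, level with it; the furniture and walls round the work are solid. World frame = base frame: x ahead of the robot, y to its left, z up, the work surface at z = 0. Lengths are in m, angles in rad, forces in N, time in s.
With the tool pointing down it reaches from about 0.275 to 0.75 m from the base axis. Payload 10.2 kg.
Tool frame: the origin (TCP) lies on the centre line of the jaws, within the pads' length; the fingertips stand ctrl.tcp_to_tips ahead of it and the grasp point (between the pads) is the TCP (ctrl.tcp_to_tips is the distance from the TCP to the fingertips, in m); z points along the fingers, y is the line along which they close (so a half turn about z gives the same grasp; the last joint's range is limited). The gripper opens to 85 mm and grips with 20 to 120 N. Pads are 22 mm wide; open, the fingers measure 114 mm over their backs; the gripper's body (76 mm by 85 mm) begins 54 mm behind the grasp point. The pads swing forward as they close: fully open they stand 13 mm farther back than shut.
Start: joints at [-1.462, 0.313, 1.498, -0, 1.331, -0.223], TCP at [0.171, -0.496, 0.25] pointing down, gripper open.
Joint ranges: [-2.94, 2.94], [-0.97, 2.17], [0.19, 2.56], [-1.23, 4.37], [0.02, 3.11], [-2.88, 2.88]. Speed limits (rad/s): [2.39, 2.39, 3.01, 3.14, 3.14, 3.14].

### API

Orientations are given as a rotation vector (axis times angle).
In Python, from plant import ctrl, grab_frame, camera_model, job, boxes_of, regions_of, landmark_of gives the robot as it stands.
- The arm moves only by the tool play_rows, never from a script. Its argument "steps" is text: rows parted by semicolons, each of 7 numbers parted by spaces: the closure, from 0 (fully open) to 1 (shut), then the shift along the tool's x, y, z in cm, then the turn, a rotation vector about the tool's x, y, z in rad. In form: claw tx ty tz wx wy wz; .... A call has 1 to 8 rows; each row is the pose to reach, as a shift and turn from the pose commanded when the call began, along the tool's axes at that moment; what a row does not reach only later rows make up. A row lasts 1/10 s, in which the tool goes at most 50 mm and 8.59 degrees, less where a joint would pass 70% of its speed; a pose out of reach is approached as far as the arm can. A call with a gripper value outside its range is refused whole. The fingers move at their own pace and stop on an object; "squeeze" is the grip in N (left out, the last holds). Time passes only in rows, so rows that repeat a pose let the fingers close. It gives the time, the measured TCP pose, the force, the opening and the grip force at its end, in the units of the state.
- ctrl.sense(): the state, without advancing time (a new reading comes with each control period).
- grab_frame(name): name is "scene" or "side" or "wrist"; returns (picture, depth): 480x640x3 uint8, red, green, blue; 480x640 float32, m along the optical axis (not along the pixel's ray), 0 where there is no reading.
- camera_model(name): a dict with "fovy" (degrees; the focal length in pixels is half the picture's height over the tangent of half this angle, whatever the lens; pixels are square), "cx", "cy" (the principal point, pixels), "D" ([k1, k2, p1, p2, k3] as OpenCV has them; the pictures are not rectified), "origin" and "orientation" of the camera in the world; the wrist camera has in their place "tool_from_camera" (4x4, takes a point from camera to tool coordinates, whose origin is the TCP and whose axes are the flange's). Camera axes: x right, y down, z forward; pixel columns grow to the right and rows downward; lengths in m; the calibration is good to about 2 mm. A picture is of the moment at which its call begins: read the wrist's pose just before it. camera_model takes no time and is no camera call.
- job.hand_in(): hands the job in; it is judged then, once.
Trained networks look in the newest picture that a camera, given by its name, has taken for a name from the list of things; names that differ only in an ending like _2 or _b are one class to them, and where a whole thing is asked for, a point or a joint stands for the part that bears it (a point fixed in the world has none). Each returns a list of dicts, best first, with "p" (0 to 1); they miss things now and then, are a little off and sometimes report something else, mostly with a low value. They report only what shows in the picture. A call takes as long as a camera call.
- boxes_of(camera, label): "point" ([row, column] in pixels, amid what is visible of it).
- regions_of(camera, label): "pixels" (480x640 bool, what is visible of it) and "point" ([row, column] in pixels, amid what is visible of it).
- landmark_of(camera, label): "point" ([row, column] in pixels: a listed point, or the origin of a listed thing).
The state is a dict: "clock": time; "q": joint angles; "joint_vel": joint speeds; "tau": joint torques, N m; "eef_pos": TCP position; "orientation": TCP orientation; "ft_force": force on the tool from outside, world axes, zero at the start; "torque": the same for the moment, N m; "width": opening from 0.0 (shut) to 1.0 (fully open); "gripper_force": force on a finger pad.
Only numpy, scipy, OpenCV 4.12 (cv2) and the standard library are available. Lean on these libraries where they do the work, as an engineer would, in place of code of your own. Each camera call takes 0.05 s, during which the arm holds its last target. There are 200 camera calls.

### The job

Turn the tray of the spice carousel by the wooden finials on its rim until the red-capped chilli jar faces the brass mark at the front of the housing, and leave it resting in its click stop there. Then take the jar out through the front from under the little top shelf, and set it down gently, upright and wholly on the small wooden board: do not let it drop. Push only on the tray's rim, not on the things that stand on it, and leave the tin, both bowls, the onion and the tomato standing undisturbed.

Things in the scene. Friction and masses are not known exactly. Their poses are not given: they have to be found in the camera images.
- carousel: Spice carousel, fixed on the counter. Origin on the turntable's axis at counter level, z up; its front looks along its own -x, where the dark base disc (radius 132 mm, 10 mm high) bears a brass mark. A thin steel screen, radius 129 mm, 153 mm high, stands round the back and sides; it leaves open the front, 67 degrees either side of -x. Inside turns the wooden tray (tray).
- tray: The turning tray, a wooden disc of 120 mm radius, top face 30 mm above the counter; origin on its axis at counter level, frame turning with it, so that its angle is the yaw of its x in the carousel's frame. Four places ringed in dark wood lie 78 mm from the axis on its +x, +y, -x and -y; three are taken, one is empty. It turns without end; its bearing drags, 0.05 N m plus 0.3 N m per rad/s.
- finial (a point): Middle of the top of one of four round wooden finials on the tray's rim to push on: 35 mm high (tops 65 mm above the counter), 9 mm in radius, 109 mm from the axis, standing midway between the places, at 45, 135, 225 and 315 degrees from the tray's x; this is the one at 45 degrees. They turn with the tray.
- click_stop (a point): A spring click stop under the tray, at its back (hidden; this is where it sits). It catches the tray wherever a place faces front, at tray angles that are multiples of 90 degrees: it draws the tray in from 5 degrees either side and holds it to 1 degree. Its crest, 5 to 10 degrees either side of the stop, takes 4 to 5 N at a finial to pass.
- top_shelf (a point): Middle of the upper face of the carousel's fixed round top shelf on the spindle (9 mm radius): shelf radius 66 mm, from 155 to 165 mm above the counter. It overhangs the things on the tray, so come for them from the front with the tool tilted 30 to 45 degrees; lift 10 to 20 mm, draw out forwards 50 mm or more, then raise.
- carousel_front (a point): Point of the tray's upper face that lies under the thing that faces front: in the carousel's frame 78 mm along -x and 30 mm up; fixed to the housing (axes as carousel).
- chilli_jar: Glass jar of red chilli with a red screw cap, standing on one of the places of the tray: 82 mm high, body 58 mm by 66 mm across (rounded, origin in the middle of its underside, z up, the 58 mm along its own x, 66 mm along its y), cap of 31 mm radius from 71 mm upwards; 0.16 to 0.31 kg.
- food_tin: Round food tin with a printed label, radius 38 mm, 58 mm high, standing on the tray; origin in the middle of its underside. Not to be touched.
- steel_bowl: Small steel serving bowl, rim radius 36 mm, 36 mm high, standing on the tray; origin in the middle of its underside. Not to be touched.
- lime_bowl: Small lime-green plastic bowl, rim radius 31 mm, 36 mm high, on the carousel's top shelf (165 mm above the counter); origin in the middle of its underside. Not to be touched.
- onion: Onion on the counter near the stove, 54 mm across, 57 mm high, origin underneath. Not to be touched.
- tomato: Red tomato beside the onion, 49 mm across, 57 mm high, origin underneath. Not to be touched.
- board_top (a point): Middle of the upper face of the small wooden board on which the jar shall stand: 120 mm along its x, 165 mm along its y, 16 mm thick, fixed on the counter; z up.

How it is judged:
By the outcome, as a careful person would: the job done as asked, in the order asked, and still so for the second after the job is handed in, with the robot touching nothing.
It also fails if it takes over 64 s, if anything falls off the work surface, if the arm or the gripper's body presses on something with over 40 N, if the wrist force passes 120 N, or if a joint passes its speed limit or range.

## Working session

There is one attempt and no reset: what is moved stays moved. The work goes in short steps, Python scripts to look and compute and a tool call to move; the robot and the scene stay as the last step left them, time stands still between calls to the robot, and variables do not carry over. Pictures are saved under pics/ and viewed, at most 10 in all, crops included, and the job is handed in when it is done.

Besides the shell and the picture viewer there is one more tool, called after "Call:" as name(argument=value, ...) on one line, values as JSON. play_rows: Moves the arm, as the interface text tells. Its arguments: {"type":"object","properties":{"steps":{"type":"string"},"squeeze":{"type":"number"}},"required":["steps"]}

```bash
ls; mkdir -p pics
python3 - <<'E'
from plant import *
import cv2
print(ctrl.sense(), ctrl.tcp_to_tips)
for n in("scene","side","wrist"):
    im,d=grab_frame(n); cv2.imwrite(f"pics/{n}0.png",im[:,:,::-1]); print(n,camera_model(n))
E
```

```text
pics
{'clock': 0.0, 'q': array([-1.46237428e+00,  3.13451574e-01,  1.49848756e+00,  2.92789515e-05,
        1.33096507e+00, -2.23424347e-01]), 'joint_vel': array([ 7.08405333e-04,  1.66228828e-04, -3.03750051e-04,  3.83375822e-06,
       -4.73361737e-04, -8.55108435e-05]), 'tau': array([-8.10540787e-04, -4.12263179e+01, -2.59742832e+01, -2.10632629e-04,
        4.15268514e-03,  3.15317031e-06]), 'eef_pos': array([ 0.17099548, -0.4961169 ,  0.24971525]), 'orientation': array([-3.09715897e+00, -5.18647830e-01, -1.62923235e-04]), 'ft_force': array([ 0.56198804, -1.00665068,  0.42175492]), 'torque': array([-0.03801157,  0.02041948,  0.01363388]), 'gripper_force': 0.0, 'width': 1.0028209320450403} 0.019
scene {'fovy': 42.14655218820252, 'cx': 319.1059023191916, 'cy': 243.13950462627696, 'D': array([-0.10532941,  0.        ,  0.        ,  0.        ,  0.        ]), 'origin': array([-0.05042444,  0.45668594,  0.89174062]), 'orientation': array([-1.41467774,  2.25526618, -0.79876688])}
side {'fovy': 50.61440290562629, 'cx': 325.15014272370354, 'cy': 231.56657797315114, 'D': array([-0.01617411,  0.        ,  0.        ,  0.        ,  0.        ]), 'origin': array([ 0.33891492, -0.62649241,  0.4972036 ]), 'orientation': array([-1.96784848,  0.1979831 , -0.16859513])}
wrist {'fovy': 69.82747118298737, 'cx': 318.5915866255009, 'cy': 238.12703993769844, 'D': array([-0.02542078,  0.        ,  0.        ,  0.        ,  0.        ]), 'tool_from_camera': array([[ 1.44803301e-03, -9.62978764e-01, -2.69573373e-01,
         6.85313487e-02],
       [ 9.99998952e-01,  1.39177995e-03,  3.99805653e-04,
        -7.25575520e-04],
       [-9.81753846e-06, -2.69573670e-01,  9.62979770e-01,
        -1.24251218e-01],
       [ 0.00000000e+00,  0.00000000e+00,  0.00000000e+00,
         1.00000000e+00]])}
```

View pics/scene0.png

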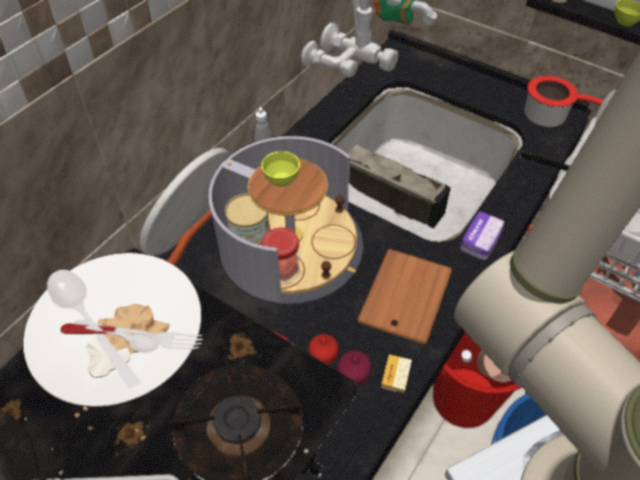

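View pics/side0.png

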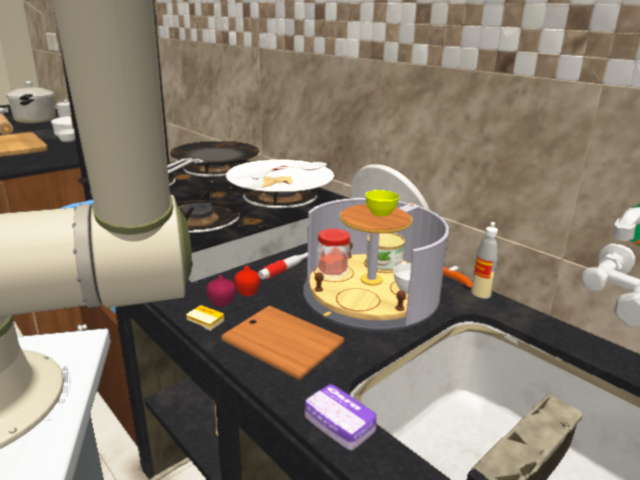

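The scene view shows the carousel near (285,215) with its brass mark at (352,270). The empty place is near (333,241), the jar near (283,255), the finials at (326,269) and (340,203), and the board near (405,295). In the side view the jar is at (334,252), the finials at (319,282) and (401,300), and the mark at (327,314).

```bash
cat > h.py <<'E'
from plant import *
import numpy as np, cv2
from scipy.spatial.transform import Rotation as R
def cam(n,s=None):
    m=camera_model(n); f=240/np.tan(np.radians(m["fovy"]/2))
    K=np.array([[f,0,m["cx"]],[0,f,m["cy"]],[0,0,1]])
    if n=="wrist":
        s=s or ctrl.sense(); T=np.eye(4);T[:3,:3]=R.from_rotvec(s["orientation"]).as_matrix();T[:3,3]=s["eef_pos"]
        T=T@m["tool_from_camera"]; return K,m["D"],T[:3,:3],T[:3,3]
    return K,m["D"],R.from_rotvec(m["orientation"]).as_matrix(),m["origin"]
def ray(c,p):  # p=[row,col]
    K,D,Rm,o=c; u=cv2.undistortPoints(np.array([[[p[1],p[0]]]],float),K,D)[0,0]
    return o,Rm@np.array([u[0],u[1],1.])
def tri(rs):
    A=0;b=0
    for o,d in rs:
        d=d/np.linalg.norm(d);P=np.eye(3)-np.outer(d,d);A=A+P;b=b+P@o
    x=np.linalg.solve(A,b); return x,max(np.linalg.norm((np.eye(3)-np.outer(d,d)/(d@d))@(x-o)) for o,d in rs)
def onz(c,p,z):
    o,d=ray(c,p); return o+d*(z-o[2])/d[2]
E
python3 - <<'E'
from h import *
np.set_printoptions(precision=4,suppress=True)
C={n:cam(n) for n in("scene","side")}
for l in "carousel finial top_shelf carousel_front chilli_jar food_tin steel_bowl lime_bowl onion tomato board_top".split():
    g={}
    for n in C:
        r=landmark_of(n,l); g[n]=r[0]["point"] if r else None
        print(l,n,[(np.round(x["point"]),round(x["p"],2)) for x in r[:4]])
    if all(v is not None for v in g.values()):
        print("   ",*tri([ray(C[n],g[n]) for n in C]))
# hand-picked: brass mark z~.01, finial tops
print("mark",onz(C["scene"],(270,352),.01),onz(C["side"],(314,327),.01))
print("f",tri([ray(C["scene"],(263,326)),ray(C["side"],(275,319))]),tri([ray(C["scene"],(198,340)),ray(C["side"],(293,401))]))
E
```

```text
carousel scene []
carousel side []
finial scene []
finial side [(array([239., 348.]), 0.58), (array([288., 411.]), 0.56)]
top_shelf scene [(array([184., 287.]), 0.66)]
top_shelf side [(array([216., 378.]), 0.6)]
    [0.6265 0.1939 0.1606] 0.0025141969572197776
carousel_front scene []
carousel_front side []
chilli_jar scene [(array([272., 284.]), 0.73)]
chilli_jar side [(array([277., 328.]), 0.61)]
    [0.5515 0.2351 0.0239] 0.004643562782016091
food_tin scene [(array([231., 249.]), 0.77)]
food_tin side [(array([260., 383.]), 0.63)]
    [0.6665 0.2578 0.0358] 0.004412136738613124
steel_bowl scene []
steel_bowl side [(array([286., 413.]), 0.92)]
lime_bowl scene [(array([182., 276.]), 0.67)]
lime_bowl side [(array([213., 378.]), 0.67), (array([334., 285.]), 0.26)]
    [0.6346 0.2098 0.1618] 0.0005866951006017787
onion scene [(array([373., 352.]), 0.66)]
onion side [(array([301., 222.]), 0.88)]
    [0.3421 0.2138 0.0016] 0.0010123730287248946
tomato scene [(array([351., 324.]), 0.56)]
tomato side [(array([291., 248.]), 0.69), (array([335., 288.]), 0.35)]
    [0.3929 0.2367 0.0054] 0.002594217404092674
board_top scene [(array([294., 408.]), 0.86)]
board_top side []
mark [0.5179 0.1229 0.01  ] [0.5216 0.1217 0.01  ]
f (array([0.5171, 0.1746, 0.0608]), np.float64(7.948833042623818e-05)) (array([0.6416, 0.0855, 0.0607]), np.float64(0.0010285644621550398))
```

```bash
cat >> h.py <<'E'
C0=np.array([.625,.193]); FR=np.radians(214)
def ori(aim,tilt):
    a,t=np.radians([aim,tilt]); z=np.array([np.sin(t)*np.cos(a),np.sin(t)*np.sin(a),-np.cos(t)])
    y=np.array([np.sin(a),-np.cos(a),0]); return np.c_[np.cross(y,z),y,z]
def rows(targets,s=None):  # (claw,pos,R)
    s=s or ctrl.sense(); R0=R.from_rotvec(s["orientation"]).as_matrix(); out=[]
    for c,p,Rm in targets:
        t=R0.T@(np.array(p)-s["eef_pos"])*100; w=R.from_matrix(R0.T@Rm).as_rotvec()
        out.append(" ".join(f"{v:.3g}" if abs(v)>=.0005 else "0" for v in [c,*np.round(t,2),*np.round(w,3)]))
    print("; ".join(out))
def push(phi,aim,gap=0,back=0,tilt=35,tipz=.055):
    p=np.radians(phi);a=np.radians(aim); n=np.array([np.sin(a),-np.cos(a)]); f=np.array([np.cos(a),np.sin(a)])
    P=C0+.109*np.array([np.cos(p),np.sin(p)])-(.0235+gap)*n-back*f
    Rm=ori(aim,tilt); return np.r_[P,tipz]-.019*Rm[:,2],Rm
E
python3 - <<'E'
from h import *
np.set_printoptions(precision=4,suppress=True)
c=cam("scene"); im,d=grab_frame("scene")
r=regions_of("scene","board_top"); print(len(r))
if r:
    m=r[0]["pixels"]; print(m.sum(),r[0]["point"])
    cs,_=cv2.findContours(m.astype(np.uint8),0,2); k=max(cs,key=cv2.contourArea)[:,0]
    P=np.array([onz(c,(v,u),.016)[:2] for u,v in k]); print(cv2.minAreaRect((P*1000).astype(np.float32)))
print("board lm",onz(c,landmark_of("scene","board_top")[0]["point"],.016))
p,Rm=push(189.6,20,gap=.006,back=.12); print(p); rows([(1,p+[0,0,.1],Rm)]);
E
```

```text
1
5480 [296.3, 405.3]
((428.2398376464844, 66.57949829101562), (117.9281234741211, 165.7812957763672), 41.741214752197266)
board lm [0.4252 0.0605 0.016 ]
[0.3844 0.1578 0.0706]
1 41.5 -54.9 7.98 0.005 0.611 -0.017
```

Call:
play_rows(steps="1 41.5 -54.9 8 0 0.611 -0.017;1 41.5 -54.9 8 0 0.611 -0.017;1 41.5 -54.9 8 0 0.611 -0.017;1 41.5 -54.9 8 0 0.611 -0.017;1 41.5 -54.9 8 0 0.611 -0.017;1 41.5 -54.9 8 0 0.611 -0.017;1 41.5 -54.9 8 0 0.611 -0.017;1 41.5 -54.9 8 0 0.611 -0.017")

```text
clock: 2.2
eef_pos: [0.2944, -0.1172, 0.2039]
orientation: [-2.862, -0.503, -0.904]
ft_force: [1.9, 0.0, 0.8]
width: -0.001
gripper_force: 0.0
```

Run:
```python
from h import *
p,Rm=push(189.6,20,gap=.006,back=.12); rows([(1,p+[0,0,.1],Rm)])
```

```text
1 12.7 -22.8 12.8 0.006 0 0.001
```

Call:
play_rows(steps="1 12.7 -22.8 12.8 0 0 0;1 12.7 -22.8 12.8 0 0 0;1 12.7 -22.8 12.8 0 0 0;1 12.7 -22.8 12.8 0 0 0;1 12.7 -22.8 12.8 0 0 0;1 12.7 -22.8 12.8 0 0 0;1 12.7 -22.8 12.8 0 0 0;1 12.7 -22.8 12.8 0 0 0")

```text
clock: 3.0
eef_pos: [0.3837, 0.1584, 0.1711]
orientation: [-2.859, -0.508, -0.905]
ft_force: [1.8, 0.1, 0.3]
width: 0.002
gripper_force: 0.0
```

Run:
```python
from h import *
np.set_printoptions(precision=4,suppress=True)
s=ctrl.sense(); print(s["clock"],s["eef_pos"],s["q"])
im,d=grab_frame("wrist"); cv2.imwrite("pics/w1.png",im[:,:,::-1]); c=cam("wrist",s); W={}
for l in ["finial","carousel_front","carousel","chilli_jar","steel_bowl","food_tin","top_shelf"]:
    r=landmark_of("wrist",l); print(l,[(np.round(x["point"]),round(x["p"],2)) for x in r[:4]])
    z={"finial":.065,"carousel_front":.03,"carousel":0,"chilli_jar":.03,"steel_bowl":.03,"food_tin":.03,"top_shelf":.165}[l]
    for x in r[:4]: print("   ",onz(c,x["point"],z))
```

```text
3.0 [0.3837 0.1584 0.1711] [-0.014  -0.0827  2.3125  0.5644  0.3846  0.7354]
finial [(array([ 51., 260.]), 0.63)]
    [0.6097 0.3008 0.065 ]
carousel_front []
carousel [(array([300., 238.]), 0.18)]
    [0.3924 0.2394 0.    ]
chilli_jar [(array([132., 301.]), 0.89)]
    [0.561  0.2421 0.03  ]
steel_bowl [(array([ 63., 426.]), 0.77)]
    [0.6911 0.1477 0.03  ]
food_tin [(array([ 48., 323.]), 0.76)]
    [0.6718 0.2586 0.03  ]
top_shelf []
```

View pics/w1.png

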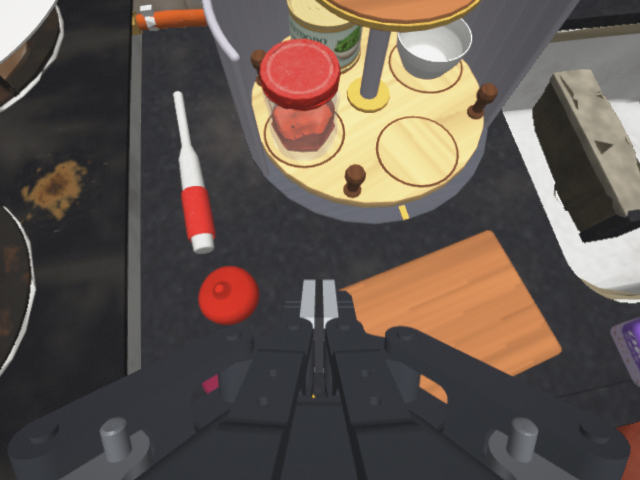

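The wrist view shows finial tops at (355,174), (487,90) and (259,57), the mark at (404,212), the empty ring centred at (417,151), the jar's ring at (305,133) and the spindle collar at (368,95). The closed finger pads end near row 280.

Run:
```python
from h import *
np.set_printoptions(precision=4,suppress=True)
c=cam("wrist")
for n,p,z in [("f1",(168,355),.065),("f2",(85,487),.065),("f3",(53,259),.065),("empty",(151,417),.03),("jarring",(133,305),.03),("collar",(95,368),.032),("mark",(212,404),.01),("bowlring",(64,426),.03),("tomato",(295,228),.045)]:
    q=onz(c,p,z); v=q[:2]-C0; print(n,q,np.hypot(*v)*1000,np.degrees(np.arctan2(v[1],v[0]))%360)
m=camera_model("wrist");T=np.linalg.inv(m["tool_from_camera"])
for zz in(0,.019,.032):
    for y in (-.0145,.0145):
        P=(T@np.array([0,y,zz,1]))[:3]; print(zz,y,cv2.projectPoints(P[None],np.zeros(3),np.zeros(3),c[0],c[1])[0].ravel())
```

```text
f1 [0.5195 0.1723 0.065 ] 107.5472002021968 191.08159620299787
f2 [0.645  0.0849 0.065 ] 109.98259289396428 280.5015381276615
f3 [0.6076 0.2962 0.065 ] 104.70172275506262 99.57476505117397
empty [0.5792 0.125  0.03  ] 82.03021684037286 236.02633737787394
jarring [0.5613 0.2333 0.03  ] 75.38432182783905 147.7204896001152
collar [0.6254 0.1887 0.032 ] 4.284326936782902 275.0796453400265
mark [0.523  0.1179 0.01  ] 126.62808032813514 216.36807547083444
bowlring [0.6891 0.1427 0.03  ] 81.50656532421966 321.89845595895116
tomato [0.3899 0.2324 0.045 ] 238.33013459814927 170.48822034997187
0 -0.0145 [284.3738 319.8902]
0 0.0145 [356.4851 319.9918]
0.019 -0.0145 [288.391  299.1193]
0.019 0.0145 [352.1081 299.2088]
0.032 -0.0145 [290.6429 287.4842]
0.032 0.0145 [349.6544 287.5669]
```

```bash
sed -i 's/^C0=.*/C0=np.array([.6255,.190]); FR=np.radians(214.5)/; s/(.0235+gap)/(.017+gap)/; s/tipz=.055/tipz=.05/' h.py
python3 - <<'E'
from h import *
p1,R1=push(190,20,gap=.012,back=.07); p2,R2=push(190,20,gap=.012); print(p1,p2)
rows([(1,p1+[0,0,.03],R1),(1,p2,R2)])
E
```

```text
[0.43221816 0.17065471 0.06556389] [0.49799665 0.19459612 0.06556389]
1 -0.17 0.12 9.12 0.006 -0.001 0; 1 3.84 0.08 15.6 0.006 -0.001 0
```

Call:
play_rows(steps="1 -0.2 0.1 9.1 0 0 0;1 -0.2 0.1 9.1 0 0 0;1 -0.2 0.1 9.1 0 0 0;1 3.8 0.1 15.6 0 0 0;1 3.8 0.1 15.6 0 0 0;1 3.8 0.1 15.6 0 0 0;1 3.8 0.1 15.6 0 0 0")

```text
clock: 4.1
eef_pos: [0.4972, 0.1948, 0.0648]
orientation: [-2.862, -0.503, -0.903]
ft_force: [-0.8, -0.0, 0.7]
width: 0.003
gripper_force: 0.0
```

Run:
```python
from h import *
np.set_printoptions(precision=4,suppress=True)
s=ctrl.sense();print(s["eef_pos"],s["q"],s["ft_force"])
a,_=grab_frame("wrist"); b,_=grab_frame("side"); cv2.imwrite("pics/w2.png",np.hstack([cv2.resize(a[:,:],(400,300)),cv2.resize(b[180:360,220:460],(400,300))])[:,:,::-1])
rows([(1,*push(190+k,20+k*.55)) for k in (3,9,15,21,27)])
```

```text
[0.4972 0.1948 0.0648] [0.0888 0.4182 2.0921 1.3265 0.1471 0.0316] [-0.7892 -0.0484  0.7162]
1 -0.03 1.87 -0.02 0.022 0 -0.023; 1 -0.17 3.07 -0.11 0.055 0 -0.07; 1 -0.21 4.29 -0.14 0.088 0 -0.117; 1 -0.16 5.5 -0.09 0.121 0 -0.164; 1 0 6.69 0.03 0.154 0 -0.211
```

View pics/w2.png

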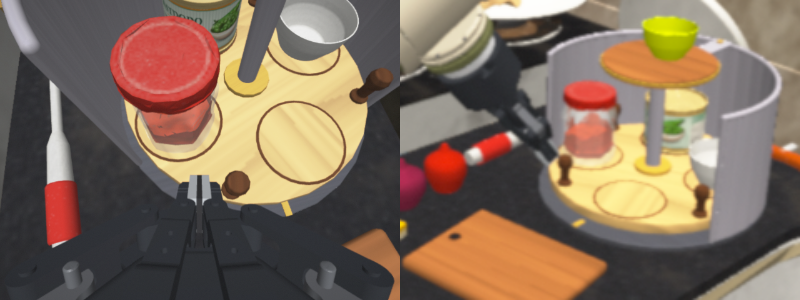

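The wrist view shows the closed tips just left of the near finial with clearance to the jar. The side view agrees. I'll push now.

Call:
play_rows(steps="1 0 0.9 0 0.01 0 -0.01;1 0 1.9 0 0.02 0 -0.02;1 -0.1 2.4 -0.1 0.04 0 -0.05;1 -0.2 3.1 -0.1 0.055 0 -0.07;1 -0.2 3.7 -0.1 0.07 0 -0.09;1 -0.2 4.3 -0.1 0.09 0 -0.12;1 -0.2 4.9 -0.1 0.105 0 -0.14;1 -0.2 5.5 -0.1 0.12 0 -0.16")

```text
clock: 5.0
eef_pos: [0.5141, 0.1428, 0.0653]
orientation: [-2.742, -0.772, -0.864]
ft_force: [-0.5, 2.4, 0.7]
width: 0.002
gripper_force: 0.8
```

```bash
cat >> h.py <<'E'
def look(name,n="wrist"):
    a,_=grab_frame(n); b,_=grab_frame("scene")
    cv2.imwrite(f"pics/{name}.png",np.hstack([cv2.resize(a,(400,300)),cv2.resize(b[120:330,180:460],(400,300))])[:,:,::-1])
E
python3 - <<'E'
from h import *
np.set_printoptions(precision=4,suppress=True)
s=ctrl.sense();print(s["eef_pos"],s["q"],s["ft_force"])
look("w3")
rows([(1,*push(190+k,20+k*.55)) for k in (25,29,33,37,41,45,49)])
E
```

```text
[0.5141 0.1428 0.0653] [-0.1131  0.4266  2.0744  1.2252  0.3855 -0.1971] [-0.463   2.4209  0.7429]
1 -0.05 0.71 -0.07 0.024 0 -0.035; 1 -0.04 1.52 -0.07 0.046 0 -0.067; 1 0.01 2.31 -0.03 0.068 0 -0.098; 1 0.11 3.1 0.04 0.09 0 -0.13; 1 0.26 3.88 0.14 0.112 0 -0.161; 1 0.44 4.64 0.27 0.134 0 -0.192; 1 0.67 5.38 0.43 0.156 0 -0.224
```

View pics/w3.png

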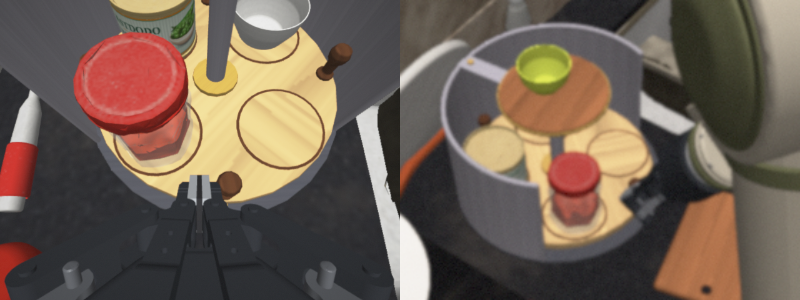

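The tray is turning: the jar has moved towards the front and the finial sits against the tip at (228,183). I'll carry on.

Call:
play_rows(steps="1 -0.1 0.7 -0.1 0.02 0 -0.035;1 0 1.5 -0.1 0.045 0 -0.07;1 0 2.3 0 0.07 0 -0.1;1 0.1 3.1 0 0.09 0 -0.13;1 0.25 3.9 0.1 0.11 0 -0.16;1 0.4 4.6 0.3 0.13 0 -0.19;1 0.7 5.4 0.4 0.155 0 -0.22")

```text
clock: 5.8
eef_pos: [0.5484, 0.1014, 0.0651]
orientation: [-2.556, -1.107, -0.803]
ft_force: [-2.2, 1.2, -1.7]
width: -0.003
gripper_force: 1.3
```

```bash
cat >> h.py <<'E'
def ang(phi):
    return phi
E
python3 - <<'E'
from h import *
np.set_printoptions(precision=4,suppress=True)
s=ctrl.sense();print(s["eef_pos"],s["q"],s["ft_force"])
p,_=push(239,20+49*.55);print(p)
c=cam("wrist",s);look("w4")
a,_=grab_frame("wrist");cv2.imwrite("pics/w4f.png",a[:,:,::-1])
for l in ["finial","chilli_jar"]:
    r=landmark_of("wrist",l); 
    for x in r[:4]:
        q=onz(c,x["point"],.065 if l=="finial" else .03);v=q[:2]-C0;print(l,x["point"],round(x["p"],2),q,np.hypot(*v),np.degrees(np.arctan2(v[1],v[0]))%360)
E
```

```text
[0.5484 0.1014 0.0651] [-0.2531  0.5038  1.9279  0.9941  0.6457 -0.2996] [-2.2178  1.1505 -1.7016]
[0.5495 0.1002 0.0656]
finial [135.8, 89.4] 0.7 [0.5258 0.2442 0.065 ] 0.11348788853475975 151.45204859168902
chilli_jar [234.8, 230.3] 0.93 [0.5464 0.1709 0.03  ] 0.08136907209971853 193.56248181376702
```

View pics/w4f.png

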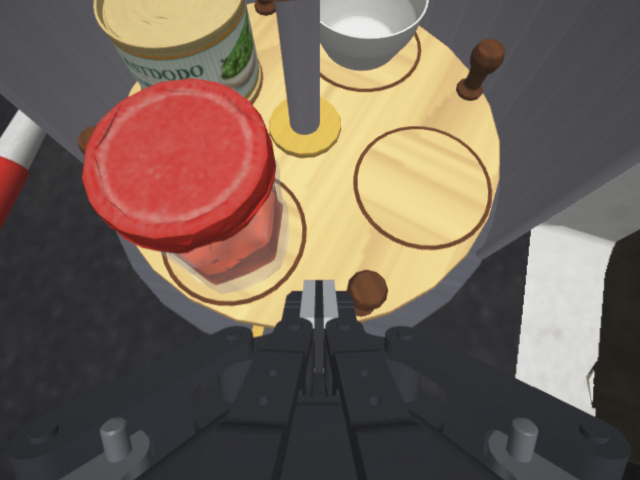

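Finials are at (368,285) and (487,50), the empty ring's centre at (424,187), the mark at (258,331), and the spindle collar at (305,127). The jar is not yet at the mark.

Run:
```python
from h import *
np.set_printoptions(precision=4,suppress=True)
c=cam("wrist")
for n,p,z in [("f1",(284,368),.065),("f2",(50,487),.065),("empty",(187,424),.03),("jarring",(240,234),.03),("collar",(127,305),.032),("mark",(331,258),.01)]:
    q=onz(c,p,z); v=q[:2]-C0; print(n,q,np.hypot(*v)*1000,np.degrees(np.arctan2(v[1],v[0]))%360)
rows([(1,*push(190+k,20+k*.5)) for k in (50,53,56,59,62,64,66)])
```

```text
f1 [0.5737 0.0988 0.065 ] 104.86678262630896 240.37788046059575
f2 [0.715  0.1443 0.065 ] 100.46770563898265 332.9504024287476
empty [0.6465 0.118  0.03  ] 75.02576624565343 286.25965121358973
jarring [0.5466 0.1676 0.03  ] 82.0613244310512 195.86986976465303
collar [0.6235 0.1943 0.032 ] 4.7448917422896235 114.96826285656805
mark [0.5237 0.1251 0.01  ] 120.67825675640172 212.52078491582628
1 0.04 0.3 0.03 -0.019 0 0.024; 1 0.13 0.88 0.08 -0.004 0 0.002; 1 0.23 1.45 0.16 0.011 0 -0.019; 1 0.36 2.01 0.25 0.026 0 -0.041; 1 0.52 2.57 0.35 0.041 0 -0.062; 1 0.63 2.93 0.43 0.051 0 -0.077; 1 0.76 3.29 0.52 0.061 0 -0.091
```

Call:
play_rows(steps="1 0.1 0.5 0 0 0 0;1 0.1 0.9 0.1 0 0 0;1 0.2 1.4 0.2 0.01 0 -0.02;1 0.35 1.8 0.2 0.02 0 -0.04;1 0.4 2.2 0.3 0.03 0 -0.05;1 0.5 2.5 0.35 0.04 0 -0.06;1 0.57 2.75 0.4 0.045 0 -0.07;1 0.57 2.75 0.4 0.045 0 -0.07")

```text
clock: 6.85
eef_pos: [0.5747, 0.087, 0.0657]
orientation: [-2.495, -1.206, -0.789]
ft_force: [0.4, 0.8, -0.2]
width: 0.003
gripper_force: 0.0
```

Run:
```python
from h import *
np.set_printoptions(precision=4,suppress=True)
s=ctrl.sense();print(s["clock"],s["eef_pos"],s["q"],s["ft_force"])
a,_=grab_frame("wrist");cv2.imwrite("pics/w5f.png",a[:,:,::-1])
```

```text
6.85 [0.5747 0.087  0.0657] [-0.2781  0.5544  1.8283  0.9208  0.7277 -0.3079] [ 0.3949  0.8119 -0.1839]
```

View pics/w5f.png

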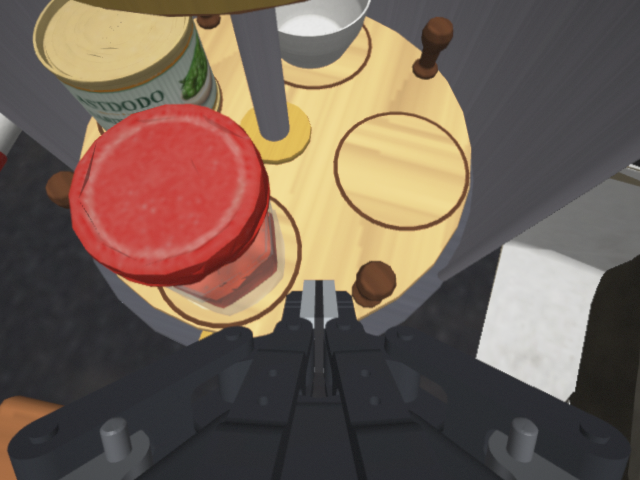

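The finial (376,281) now stands clear of the tip with no force on the tool, so the tray has snapped into its stop. The empty ring is at (401,170), the jar's ring near (230,262), the collar at (275,134), and the mark is just visible at (207,337).

Run:
```python
from h import *
np.set_printoptions(precision=4,suppress=True)
c=cam("wrist"); C=np.array([.6245,.192])
for n,p,z in [("f1",(276,376),.065),("f2",(30,438),.065),("empty",(170,401),.03),("jarring",(261,230),.03),("collar",(134,275),.032),("mark",(336,207),.01)]:
    q=onz(c,p,z); v=q[:2]-C; print(n,q,np.hypot(*v)*1000,np.degrees(np.arctan2(v[1],v[0]))%360)
p,Rm=push(256.5,52,gap=.02); s=ctrl.sense(); R0=R.from_rotvec(s["orientation"]).as_matrix()
rows([(1,s["eef_pos"]-[0.0,0.0,0]+R0@[0,-.008,-.01],R0),(1,s["eef_pos"]+R0@[0,-.01,-.10],R0)])
# view pose in front of carousel aiming at jar
f=np.array([np.cos(FR),np.sin(FR)]); Rm=ori(34.5,40)
P=np.r_[C+f*.078,.09]-Rm[:,2]*.13; print(P); rows([(0,P,Rm)])
```

```text
f1 [0.6044 0.087  0.065 ] 106.86405367106336 259.15289056214147
f2 [0.7263 0.1712 0.065 ] 103.87835621321233 348.44049986777816
empty [0.668  0.1281 0.03  ] 77.25367851071462 304.2519049001811
jarring [0.5586 0.1441 0.03  ] 81.5142610952414 215.9982571279814
collar [0.624  0.1931 0.032 ] 1.1819705211807576 116.82688653804911
mark [0.5239 0.1237 0.01  ] 121.56361321043946 214.1772557742118
1 0 -0.8 -1 0 0 0; 1 0 -1 -10 0 0 0
[0.4914 0.1005 0.1896]
0 3.75 -7.3 -12.5 -0.18 0.086 0.237
```

Call:
play_rows(steps="1 0 -0.5 -1 0 0 0;1 0 -0.7 -4 0 0 0;1 0 -1 -8 0 0 0;1 0 -1 -10 0 0 0;0 3.7 -7.3 -12.5 -0.18 0.086 0.237;0 3.7 -7.3 -12.5 -0.18 0.086 0.237;0 3.7 -7.3 -12.5 -0.18 0.086 0.237;0 3.7 -7.3 -12.5 -0.18 0.086 0.237")

```text
clock: 7.7
eef_pos: [0.4903, 0.1009, 0.1898]
orientation: [-2.65, -0.826, -0.966]
ft_force: [-0.5, 0.3, -0.0]
width: 0.677
gripper_force: 0.0
```

Run:
```python
from h import *
np.set_printoptions(precision=4,suppress=True)
s=ctrl.sense();print(s["clock"],s["eef_pos"],s["q"],s["ft_force"],s["width"])
a,_=grab_frame("wrist");cv2.imwrite("pics/w6f.png",a[:,:,::-1])
c=cam("wrist",s)
for n in("wrist","scene"):
  for l in ["chilli_jar","carousel_front"]:
    for x in landmark_of(n,l)[:2]: print(n,l,x, onz(cam(n),x["point"],.03))
```

```text
7.7 [0.4903 0.1009 0.1898] [-0.2835  0.1119  2.0922  0.9237  0.6745  0.0137] [-0.5212  0.2872 -0.04  ] 0.677334138007794
wrist chilli_jar {'point': [261.2, 318.7], 'p': 0.92} [0.5608 0.1488 0.03  ]
scene chilli_jar {'point': [261.9, 323.4], 'p': 0.76} [0.5424 0.1671 0.03  ]
```

View pics/w6f.png

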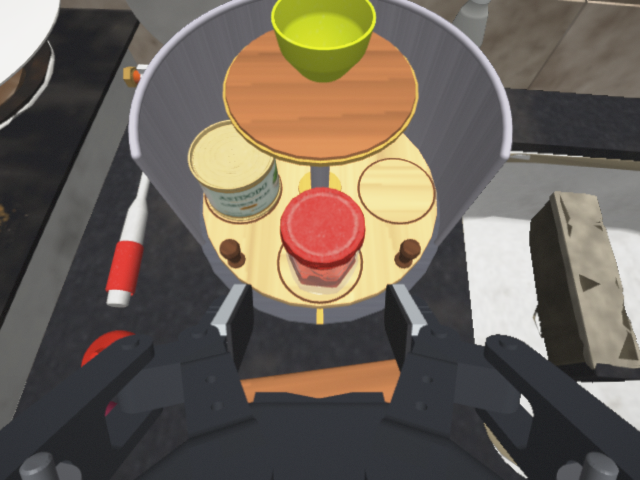

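The jar (cap centre (322,224), ring centre (320,263)) lines up with the brass mark at (320,316), with finials symmetric at (231,247) and (409,247). The tray is in its stop.

Run:
```python
from h import *
np.set_printoptions(precision=4,suppress=True)
c=cam("wrist")
for n,p,z in [("ring",(263,320),.03),("cap",(223,322),.112),("mark",(316,320),.01),("fL",(243,231),.065),("fR",(243,409),.065),("landm",(261,318.7),.03)]: print(n,onz(c,p,z))
im,d=grab_frame("scene"); cs=cam("scene")
hsv=cv2.cvtColor(im,cv2.COLOR_RGB2HSV)
def red(im,roi):
    h=cv2.cvtColor(im,cv2.COLOR_RGB2HSV);m=(((h[...,0]<6)|(h[...,0]>172))&(h[...,1]>150)&(h[...,2]>90)).astype(np.uint8)
    k=np.zeros_like(m);k[roi]=m[roi];n,l,st,ce=cv2.connectedComponentsWithStats(k);i=1+np.argmax(st[1:,4]);return st[i],ce[i],l==i
print(red(im,np.s_[200:300,260:400])[:2])
iw,dw=grab_frame("wrist"); st,ce,m=red(iw,np.s_[170:300,260:400]); print(st,ce)
v,u=np.nonzero(m&(dw>0)); 
K,D,Rm,o=c
un=cv2.undistortPoints(np.c_[u,v].astype(float)[:,None],K,D)[:,0]; P=(np.c_[un,np.ones(len(un))]*dw[v,u][:,None])@Rm.T+o
top=P[P[:,2]>.105]; print(len(top),top.mean(0),top.min(0),top.max(0),cv2.minEnclosingCircle((top[:,:2]*1000).astype(np.float32)))
b=P[(P[:,2]<.095)&(P[:,2]>.04)]; print(len(b),b[::max(1,len(b)//1)] if 0 else "")
# jar glass outline below the cap
r=regions_of("wrist","chilli_jar")
v,u=np.nonzero(r[0]["pixels"]&(dw>0));un=cv2.undistortPoints(np.c_[u,v].astype(float)[:,None],K,D)[:,0]; P=(np.c_[un,np.ones(len(un))]*dw[v,u][:,None])@Rm.T+o
b=P[(P[:,2]<.095)&(P[:,2]>.036)]; a=np.radians(34.5);F=np.array([np.cos(a),np.sin(a)]);L=np.array([-F[1],F[0]])
q=np.c_[(b[:,:2]-[.5605,.148])@F,(b[:,:2]-[.5605,.148])@L]*1000
for l in range(-34,35,4):
    k=np.abs(q[:,1]-l)<2
    if k.any(): print(l,k.sum(),np.percentile(q[k,0],[5,50]).round(1))
```

```text
ring [0.5597 0.1466 0.03  ]
cap [0.5602 0.1455 0.112 ]
mark [0.523  0.1213 0.01  ]
fL [0.5215 0.2107 0.065 ]
fR [0.6059 0.0882 0.065 ]
landm [0.5607 0.1487 0.03  ]
(array([313, 210,  36,  31, 731], dtype=int32), array([330.1819, 225.3201]))
[ 290  195   63   57 2678] [320.5355 222.7808]
2663 [0.5599 0.1465 0.1121] [0.5381 0.1247 0.1098] [0.5825 0.1691 0.1141] ((560.2188720703125, 147.07781982421875), 22.56072998046875)
0 
-34 2 [-5.5 -4.3]
-30 53 [-11.4  -8.3]
-26 70 [-17.1 -13.9]
-22 76 [-22.3 -19.5]
-18 94 [-27.8 -25. ]
-14 123 [-30.9 -29.1]
-10 128 [-31.  -29.6]
-6 120 [-30.7 -29.8]
-2 105 [-30.3 -29.4]
2 117 [-29.8 -29.1]
6 112 [-29.5 -28.5]
10 115 [-29. -28.]
14 126 [-28.5 -27.5]
18 114 [-27.9 -26.2]
22 65 [-23.  -19.4]
26 41 [-13.8  -9. ]
30 18 [-4.8 -2.6]
```

Run:
```python
from h import *
Rm=ori(30,40); G=np.array([.5605,.1467,.077])+.002*Rm[:,2]; print(G)
rows([(0,G-k*Rm[:,2],Rm) for k in (.11,.08,.04,.02,0)])
```

```text
[0.56161334 0.14734279 0.07546791]
0 -0.76 -0.44 3.15 -0.051 0.001 0.06; 0 -0.76 -0.28 6.14 -0.051 0.001 0.06; 0 -0.77 -0.08 10.1 -0.051 0.001 0.06; 0 -0.77 0.02 12.1 -0.051 0.001 0.06; 0 -0.77 0.13 14.1 -0.051 0.001 0.06
```

Call:
play_rows(steps="0 -0.76 -0.44 3.1 -0.051 0 0.06;0 -0.76 -0.44 3.1 -0.051 0 0.06;0 -0.76 -0.3 6 -0.051 0 0.06;0 -0.76 -0.2 8 -0.051 0 0.06;0 -0.76 -0.1 10 -0.051 0 0.06;0 -0.76 0 11 -0.051 0 0.06;0 -0.76 0 11 -0.051 0 0.06")

```text
clock: 8.8
eef_pos: [0.5446, 0.1374, 0.0996]
orientation: [-2.7, -0.726, -0.982]
ft_force: [-0.5, -0.3, 0.6]
width: 0.997
gripper_force: 0.0
```

Run:
```python
from h import *
np.set_printoptions(precision=4,suppress=True)
s=ctrl.sense();print(s["clock"],s["eef_pos"],s["q"],s["ft_force"],s["width"])
a,_=grab_frame("wrist");cv2.imwrite("pics/w7.png",a[:,:,::-1])
Rm=ori(30,40); G=np.array([.5605,.1467,.077])+.002*Rm[:,2]
rows([(0,G-k*Rm[:,2],Rm) for k in (.02,.01,0)])
```

```text
8.8 [0.5446 0.1374 0.0996] [-0.1353  0.397   2.0281  1.2733  0.4259 -0.2122] [-0.4867 -0.255   0.5598] 0.9965241606812943
0 -0.06 -0.01 1.17 -0.001 0 0.001; 0 -0.06 -0.01 2.17 -0.001 0 0.001; 0 -0.06 -0.01 3.17 -0.001 0 0.001
```

View pics/w7.png

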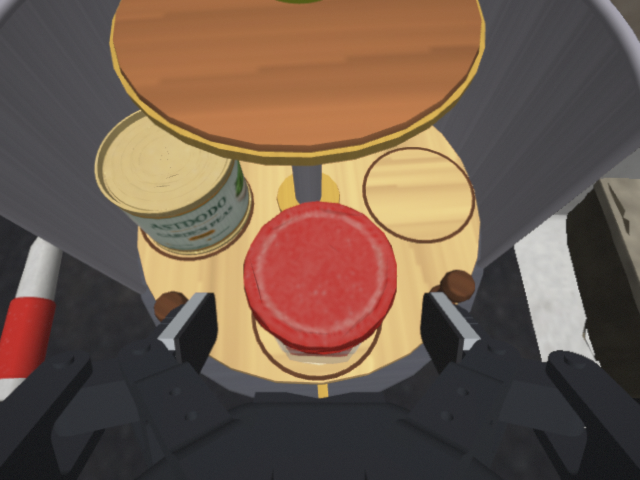

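The jar's cap (321,275) is centred between the open pads (inner faces at columns 215 and 420) and the finials stand outside the fingers. I'll go in and grip.

Call:
play_rows(steps="0 -0.06 0 1 0 0 0;0 -0.06 0 2 0 0 0;0 -0.06 0 2.8 0 0 0;0 -0.06 0 3.15 0 0 0;0 -0.06 0 3.15 0 0 0")

```text
clock: 9.35
eef_pos: [0.5614, 0.1472, 0.0755]
orientation: [-2.701, -0.724, -0.983]
ft_force: [-0.7, -0.3, -0.5]
width: 1.0
gripper_force: 0.0
```

Call:
play_rows(steps="0.3 0 0 0 0 0 0;1 0 0 0 0 0 0;1 0 0 0 0 0 0;1 0 0 0 0 0 0;1 0 0 0 0 0 0;1 0 0 0 0 0 0", squeeze=40)

```text
clock: 9.95
eef_pos: [0.5616, 0.1471, 0.0762]
orientation: [-2.701, -0.724, -0.985]
ft_force: [-3.4, -2.3, 6.0]
width: 0.732
gripper_force: 42.6
```

Run:
```python
from h import *
np.set_printoptions(precision=4,suppress=True)
s=ctrl.sense();print(s["clock"],s["eef_pos"],s["q"],s["ft_force"],s["width"],s["gripper_force"])
R0=R.from_rotvec(s["orientation"]).as_matrix(); p=s["eef_pos"]; f=np.array([np.cos(FR),np.sin(FR),0])
rows([(1,p+[0,0,.005],R0),(1,p+[0,0,.015],R0),(1,p+[0,0,.015]+.03*f,R0),(1,p+[0,0,.015]+.06*f,R0),(1,p+[0,0,.015]+.1*f,R0),(1,p+[0,0,.06]+.1*f,R0)])
```

```text
9.95 [0.5616 0.1471 0.0762] [-0.1061  0.4764  1.9883  1.3782  0.396  -0.3007] [-3.3509 -2.3228  5.9952] 0.7324069815240941 42.55417065694928
1 0.32 0 -0.38 0 0 0; 1 0.97 0 -1.15 0 0 0; 1 -1.32 0.24 -3.07 0 0 0; 1 -3.61 0.47 -5 0 0 0; 1 -6.67 0.79 -7.56 0 0 0; 1 -3.77 0.79 -11 0 0 0
```

Call:
play_rows(steps="1 0.2 0 -0.2 0 0 0;1 0.5 0 -0.6 0 0 0;1 0.75 0 -0.9 0 0 0;1 0.97 0 -1.15 0 0 0;1 0.97 0 -1.15 0 0 0")

```text
clock: 10.45
eef_pos: [0.5615, 0.1473, 0.0909]
orientation: [-2.701, -0.724, -0.984]
ft_force: [-0.2, 0.7, -2.7]
width: 0.737
gripper_force: 44.1
```

```bash
cat >> h.py <<'E'
def jarpts(n):
    im,d=grab_frame(n); c=cam(n); r=regions_of(n,"chilli_jar"); K,D,Rm,o=c
    v,u=np.nonzero(r[0]["pixels"]&(d>0));un=cv2.undistortPoints(np.c_[u,v].astype(float)[:,None],K,D)[:,0]
    return (np.c_[un,np.ones(len(un))]*d[v,u][:,None])@Rm.T+o
E
python3 - <<'E'
from h import *
np.set_printoptions(precision=4,suppress=True)
s=ctrl.sense();print(s["clock"],s["eef_pos"],s["ft_force"],s["width"],s["gripper_force"])
P=jarpts("wrist");z=np.sort(P[:,2]);print(len(P),np.percentile(z,[1,50,95,99]))
t=P[P[:,2]>np.percentile(z,99)-.006]; print(t.mean(0),np.linalg.lstsq(np.c_[t[:,:2]-t[:,:2].mean(0),np.ones(len(t))],t[:,2],rcond=None)[0])
E
```

```text
10.45 [0.5615 0.1473 0.0909] [-0.2327  0.7028 -2.7416] 0.7372143484585292 44.06835839152336
29051 [0.1247 0.1265 0.1278 0.1284]
[0.5587 0.1465 0.1266] [-0.0013 -0.0006  0.1266]
```

Call:
play_rows(steps="1 -0.7 0.05 -0.6 0 0 0;1 -2.3 0.2 -1.9 0 0 0;1 -4.6 0.5 -3.9 0 0 0;1 -7 0.7 -5.9 0 0 0;1 -7.6 0.8 -6.4 0 0 0;1 -7.6 0.8 -6.4 0 0 0")

```text
clock: 11.15
eef_pos: [0.4792, 0.09, 0.0907]
orientation: [-2.702, -0.722, -0.983]
ft_force: [1.2, 0.0, -2.0]
width: 0.736
gripper_force: 44.7
```

Run:
```python
from h import *
np.set_printoptions(precision=4,suppress=True)
s=ctrl.sense();print(s["clock"],s["eef_pos"],s["q"],s["ft_force"],s["width"],s["gripper_force"])
R0=R.from_rotvec(s["orientation"]).as_matrix(); B=np.array([.4383,.0735,0])
rows([(1,B+[0,0,z],R0) for z in (.10,.075,.064)])
```

```text
11.15 [0.4792 0.09   0.0907] [-0.2997  0.3057  2.2257  1.4012  0.4976 -0.4967] [ 1.1862  0.0216 -2.018 ] 0.7363100255755409 44.65381549671292
1 -2.75 -0.61 -3.52 0 0 0; 1 -4.36 -0.61 -1.61 0 0 0; 1 -5.06 -0.61 -0.77 0 0 0
```

Call:
play_rows(steps="1 -1.4 -0.3 -1.8 0 0 0;1 -2.7 -0.6 -3.5 0 0 0;1 -2.7 -0.6 -3.5 0 0 0;1 -3.4 -0.6 -2.7 0 0 0;1 -4 -0.6 -2 0 0 0;1 -4.36 -0.6 -1.6 0 0 0;1 -4.36 -0.6 -1.6 0 0 0")

```text
clock: 11.85
eef_pos: [0.4393, 0.0742, 0.0744]
orientation: [-2.701, -0.724, -0.982]
ft_force: [-0.5, 0.2, -2.6]
width: 0.735
gripper_force: 45.7
```

Run:
```python
from h import *
np.set_printoptions(precision=4,suppress=True)
s=ctrl.sense();print(s["clock"],s["eef_pos"],s["q"],s["ft_force"],s["width"],s["gripper_force"])
P=jarpts("wrist");z=P[:,2];t=P[z>np.percentile(z,99)-.006]; print(np.percentile(z,99),t.mean(0),np.linalg.lstsq(np.c_[t[:,:2]-t[:,:2].mean(0),np.ones(len(t))],t[:,2],rcond=None)[0])
R0=R.from_rotvec(s["orientation"]).as_matrix(); p=s["eef_pos"]
rows([(1,[p[0],p[1],z],R0) for z in (.068,.064,.0625,.061)])
im,d=grab_frame("wrist");K,D,Rm,o=cam("wrist",s); v,u=np.mgrid[0:480:4,0:640:4].reshape(2,-1)
un=cv2.undistortPoints(np.c_[u,v].astype(float)[:,None],K,D)[:,0]; Q=(np.c_[un,np.ones(len(un))]*d[v,u][:,None])@Rm.T+o
k=(np.hypot(*(Q[:,:2]-[.43,.068]).T)<.08)&(Q[:,2]<.03); print(k.sum(),np.percentile(Q[k,2],[5,25,50,75,95]))
r=regions_of("wrist","board_top")
if r:
    m=r[0]["pixels"]&(d>0);v,u=np.nonzero(m);un=cv2.undistortPoints(np.c_[u,v].astype(float)[:,None],K,D)[:,0]; Q=(np.c_[un,np.ones(len(un))]*d[v,u][:,None])@Rm.T+o
    print(m.sum(),np.percentile(Q[:,2],[10,50,90]),cv2.minAreaRect((Q[:,:2]*1000).astype(np.float32)))
```

```text
11.85 [0.4393 0.0742 0.0744] [-0.393   0.2909  2.3426  1.5083  0.5364 -0.7129] [-0.4945  0.2006 -2.5595] 0.7348387259527985 45.70112016052008
0.11265705820978514 [0.4366 0.0735 0.1108] [-0.0035 -0.0012  0.1108]
1 -0.44 0 0.54 0 -0.001 0.001; 1 -0.7 0 0.85 0 -0.001 0.001; 1 -0.79 0 0.96 0 -0.001 0.001; 1 -0.89 0 1.08 0 -0.001 0.001
171 [0.015  0.0156 0.0159 0.0164 0.0172]
52 [0.0321 0.0345 0.0374] ((662.1942749023438, 236.49929809570312), (13.032632827758789, 4.175813674926758), 75.6777572631836)
```

Call:
play_rows(steps="1 -0.3 0 0.35 0 0 0;1 -0.5 0 0.6 0 0 0;1 -0.6 0 0.72 0 0 0;1 -0.65 0 0.78 0 0 0;1 -0.7 0 0.83 0 0 0;1 -0.73 0 0.87 0 0 0;1 -0.76 0 0.91 0 0 0;1 -0.76 0 0.91 0 0 0")

```text
clock: 12.85
eef_pos: [0.4385, 0.074, 0.063]
orientation: [-2.701, -0.724, -0.983]
ft_force: [0.7, 0.4, -3.6]
width: 0.731
gripper_force: 45.7
```

Call:
play_rows(steps="1 -0.03 0 0.04 0 0 0;1 -0.06 0 0.08 0 0 0;1 -0.06 0 0.08 0 0 0;1 -0.06 0 0.08 0 0 0")

```text
clock: 13.25
eef_pos: [0.4387, 0.074, 0.0623]
orientation: [-2.701, -0.724, -0.984]
ft_force: [-2.4, -0.3, 3.9]
width: 0.735
gripper_force: 46.2
```

Call:
play_rows(steps="0.25 0 0 0 0 0 0;0.2 0 0 0 0 0 0;0.1 0 0 0 0 0 0;0 0 0 0 0 0 0;0 0 0 0 0 0 0;0 0 0 0 0 0 0")

```text
clock: 13.85
eef_pos: [0.4386, 0.074, 0.062]
orientation: [-2.701, -0.724, -0.983]
ft_force: [-0.4, -0.3, 0.3]
width: 1.0
gripper_force: 0.0
```

Call:
play_rows(steps="0 0 0 -0.5 0 0 0;0 0 0 -2 0 0 0;0 0 0 -4 0 0 0;0 0 0 -7 0 0 0;0 0 0 -10 0 0 0;0 0 0 -13 0 0 0;0 0 0 -13 0 0 0;0 0 0 -13 0 0 0")

```text
clock: 14.65
eef_pos: [0.3664, 0.0319, 0.1618]
orientation: [-2.703, -0.723, -0.985]
ft_force: [0.8, -0.5, -0.3]
width: 1.0
gripper_force: 0.0
```

Run:
```python
from h import *
np.set_printoptions(precision=4,suppress=True)
s=ctrl.sense();print(s["clock"],s["eef_pos"],s["q"],s["ft_force"],s["width"])
P=jarpts("wrist");z=P[:,2];t=P[z>np.percentile(z,99)-.006]; print(np.percentile(z,99),t.mean(0),np.linalg.lstsq(np.c_[t[:,:2]-t[:,:2].mean(0),np.ones(len(t))],t[:,2],rcond=None)[0])
a,_=grab_frame("wrist"); b,_=grab_frame("side")
cv2.imwrite("pics/end.png",np.hstack([cv2.resize(a,(400,300)),cv2.resize(b[180:405,180:480],(400,300))])[:,:,::-1])
```

```text
14.65 [0.3664 0.0319 0.1618] [-0.6932 -0.1447  2.4408  0.9576  0.8279 -0.3146] [ 0.8395 -0.5465 -0.3254] 0.9997261333998573
0.09932004139429448 [0.4344 0.0733 0.0976] [0.0079 0.0067 0.0976]
```

View pics/end.png

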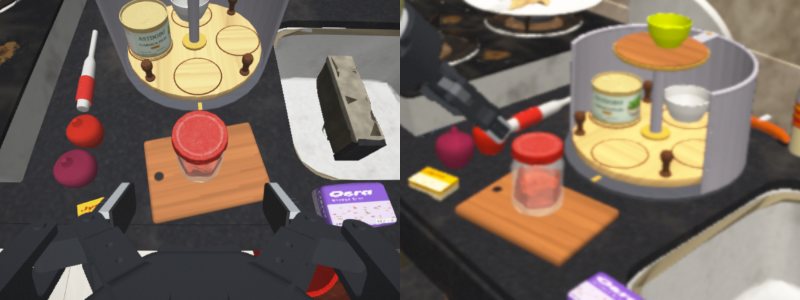

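The wrist view, centred on (200,150), shows the jar upright and wholly on the board. The empty place faces the brass mark, and the tin, bowls, onion and tomato are undisturbed. I'm handing it in.

```bash
python3 -c "
from plant import job
print(job.hand_in())"
```

```text
the job is handed in; nothing more can be done
None
```

I turned the chilli jar to the brass mark and left the tray resting in its click stop, then set the jar upright and wholly on the wooden board; the job was handed in at about 15 s, but no verdict was returned.

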